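# Load the next heel block into the drilling jig and hold it in the corner

## Task

The drilled heel block (two holes in its top) is still in the corner-stop jig: lift it out and set it down flat in the empty tray, and let go of it. Then bring the undrilled block from the other tray to the jig, flat on the jig plate, with a long side against the far fence and an end against the left stop, and keep it pressed against both at once, squarely, with a steady push of several newtons on each; finish while still holding and pressing it so, ready for drilling. Leave the jar, spool, awl and bone folder alone.

Things in the scene. Friction and masses are not known exactly. Their poses are not given: they have to be found in the camera images.
- jig: (All sizes in these notes are in mm.) Fixed drilling jig: square aluminium plate 150x150x8 with two low steel bars on it that make a corner, all polished smooth (wood slides on it with friction about 0.25). Origin: centre of its underside, on the table top; x points to the far fence, y to the left stop, z up; the jig is turned up to 0.3 rad. Plate top is 8 above the origin.
- jig_corner (a point): The point on the plate top (8 above the table) where the planes of the faces of far fence and left stop meet; axes as the jig's. A block fully home in the corner has its centre at (-24, -37.5, +25) from here along the jig's axes.
- far_fence: Far fence: steel bar, 15 thick, 98 long, 12 high above the plate (top 20 above the table), fixed on the jig. Origin: on its working face at plate-top level; the face looks to the jig's -x. The bar runs along the jig's y, from y = -63 to +35 in the jig's frame, and stops 15 short of the corner.
- left_stop: Left stop: steel bar, 15 thick, 70 long, 12 high above the plate, fixed on the jig. Origin: on its working face at plate-top level; the face looks to the jig's -y. The bar runs along the jig's x, from x = -35 to +35 in the jig's frame, and stops 10 short of the corner.
- tray_full: The tray in which the undrilled block stands at the start. Fixed shallow open plywood tray, outside 105 (its x) x 125 (its y) x 16 high, walls 4 thick, floor 4 thick (a block in it stands 4 above the table top). Origin: centre of its underside, on the table top; z up. Its left or right place changes.
- tray_empty: The tray that is empty at the start; the drilled block goes here, anywhere inside, flat on its floor. Fixed shallow open plywood tray, outside 105 (its x) x 125 (its y) x 16 high, walls 4 thick, floor 4 thick (a block in it stands 4 above the table top). Origin: centre of its underside, on the table top; z up. Its left or right place changes.
- blank_centre (a point): Centre (half-way up) of the undrilled heel block: plain beech block 48 (its x) x 75 (its y) x 50 high, about 0.12 kg, loose, its long side roughly along the tray's y; z up. Grip across the 48 width, over the low tray walls and jig bars. Bearing down hard on the jig plate adds friction that can be mistaken for touching a stop.
- drilled_centre (a point): Centre (half-way up) of the drilled heel block: same wood and size, 48 (its x) x 75 (its y) x 50 high, with two 14 wide holes in its top; loose, stands on the jig plate at the start, a few mm short of the fence and stop, its y roughly along the jig's y; z up.
- blank: The undrilled block itself; origin at the centre of its underside, axes as point blank_centre.
- drilled: The drilled block itself; origin at the centre of its underside, axes as point drilled_centre.
- paste_jar_b: Bystander, leave alone: plastic paste jar with a white screw lid, 69x69x73. Origin: centre of its underside.
- spool_b: Bystander, leave alone: spool of thread with wooden flanges, 46x46x60. Origin: centre of its underside.
- awl_b: Bystander, leave alone: awl with a brown wooden handle, lying, 31x154x31. Origin: centre of its underside.
- folder_b: Bystander, leave alone: flat pale bone folder, lying, 20x136x6. Origin: centre of its underside.
Things that resemble listed ones, but are neither listed nor needed, are in the scene too. What is shaped like the blank but black is not meant.

How it is judged:
At the end, for the whole second after the job is handed in: Drilled block flat, released, in the formerly empty tray (within 40 mm of its centre). Undrilled block flat on the jig plate (2.5 mm), square within 2 degrees, within 3 mm of home, pressed by the fingers with over 2 N on far fence and left stop each (horizontal distance between drilled_centre and tray_empty below 0.04 m and z of drilled_centre in the frame of tray_empty below 0.032 m and angle between drilled_centre's own z axis and vertical below 0.1 rad and linear speed of drilled below 0.02 m/s and contact force between drilled and the fingers below 0.1 N and contact force between blank and far_fence above 2 N and contact force between blank and left_stop above 2 N and contact force between blank and the fingers above 2 N and angle between the y axis of blank_centre and the y axis of jig, either way round below 0.035 rad and angle between blank_centre's own z axis and vertical below 0.035 rad and x of blank_centre in the frame of jig_corner above -0.027 m and y of blank_centre in the frame of jig_corner above -0.0405 m and z of blank_centre in the frame of jig_corner below 0.0275 m); the arm keeps its last pose, push and grip.
It fails at once if plastic paste jar with a white screw lid was moved more than 30 mm (distance of paste_jar_b from where it was at the start of the episode above 0.03 m).
It fails at once if spool of thread with wooden flanges was moved more than 30 mm (distance of spool_b from where it was at the start of the episode above 0.03 m).
It fails at once if awl with a brown wooden handle was moved more than 30 mm (distance of awl_b from where it was at the start of the episode above 0.03 m).
It fails at once if flat pale bone folder was moved more than 30 mm (distance of folder_b from where it was at the start of the episode above 0.03 m).
It also fails if it takes over 72 s, if anything falls off the work surface, if the arm or the gripper's body presses on something with over 40 N, if the wrist force passes 120 N, or if a joint passes its speed limit or range.

## Robot

A 6-joint arm with a two-finger parallel gripper is mounted at the origin on a cart in front of the work surface, level with it; the furniture and walls round the work are solid. World frame = base frame: x ahead of the robot, y to its left, z up, the work surface at z = 0. Lengths are in m, angles in rad, forces in N, time in s.
With the tool pointing down it reaches from about 0.35 to 0.85 m from the base axis. Payload 8.1 kg.
Tool frame: the origin (TCP) lies between the finger pads; the fingertips stand 11 mm ahead of it and the grasp point (between the pads) lies 8 mm behind it; x points along the fingers, y is the direction in which the jaws open and shut, and the axes are right-handed (so a half turn about x gives the same grasp; the last joint's range is limited). The gripper opens to 85 mm and grips with 20 to 120 N. Pads are 22 mm wide; open, the fingers measure 114 mm over their backs; the gripper's body (76 mm by 85 mm) begins 54 mm behind the grasp point. The pads swing forward as they close: fully open they stand 13 mm farther back than shut.
Start: joints at [1.193, 0.13, 1.488, -0, 1.523, -0.085], TCP at [0.173, 0.574, 0.242] pointing down, gripper open.
Joint ranges: [-2.96, 2.96], [-0.89, 2.26], [0.02, 2.5], [-1.34, 4.48], [0, 2.73], [-2.66, 2.66]. Speed limits (rad/s): [2.39, 2.39, 2.79, 3.14, 3.14, 3.14].

## Interface

Orientations are given as a rotation vector (axis times angle).
In Python, from cell import arm, kin, telemetry, vision gives the robot as it stands. Calls block until the motion is done:
- arm.goto(position, orientation): joint-space move of the TCP to a pose.
- arm.line_to(position, rate=0.15, rotation=None): straight line of the TCP; rotation=None keeps the orientation; rate is the mean speed in m/s.
- arm.goto_joints(angles): joint-space move.
- arm.command_gripper(opening): finger opening in m; the grip force is fixed at half the most; returns when the fingers have stopped.
- arm.sleep(seconds).
- kin.solve_ik(position, orientation): joint angles nearest the present ones, or None.
- telemetry.state(): the state.
- vision.capture(name): name is "side" or "top" or "wrist"; returns a dict with "pixels" (480x640x3 uint8, red, green, blue), "fx", "fy", "cx", "cy" (pixels), "R" (3x3) and "t" (3): a world point X has camera coordinates R X + t. Camera axes: x right, y down, z forward; pixel columns grow to the right and rows downward; lengths in m; the calibration is good to about 2 mm. A picture is of the moment at which its call begins. There is no depth.
A pose or a line that the arm cannot do raises arm.PlanningError and nothing moves.
- arm.job_done(): hands the job in, once; it reports no verdict.
The state is a dict: "clock": time; "qpos": joint angles; "dq": joint speeds; "joint_torque": joint torques, N m; "position": TCP position; "eef_rot": TCP orientation; "force": force on the tool from outside, world axes, zero at the start; "torque": the same for the moment, N m; "grip_width": finger opening in m.
Only numpy, scipy, OpenCV 4.12 (cv2) and the standard library are available. Lean on these libraries where they do the work, as an engineer would, in place of code of your own. Each camera call takes 0.05 s, during which the arm holds its last target.

## Working session

There is one attempt and no reset: what is moved stays moved. The work goes in short steps, each a Python script; the robot and the scene stay as the last script left them, time stands still between calls to the robot, and variables do not carry over. Pictures are saved under pics/ and viewed, and the job is handed in when it is done.

```bash
ls; mkdir -p pics
python3 - <<'E'
from cell import arm,kin,telemetry,vision
import cv2
for n in ("side","top","wrist"):
    c=vision.capture(n); cv2.imwrite(f"pics/{n}0.png",c["pixels"][:,:,::-1])
    print(n,c["fx"],c["cx"],c["cy"],c["R"],c["t"])
print(telemetry.state())
E
```

```text
pics
side 617.5140558433221 318.3563306564548 234.46560412889198 [[-0.99728378 -0.07341016 -0.00600146]
 [-0.04519613  0.67425448 -0.73711478]
 [ 0.05815823 -0.73484137 -0.67574091]] [0.56004298 0.09670114 1.28703838]
top 593.9755182656386 304.84347694879517 235.71168229246786 [[-0.02544477 -0.99960293 -0.01210562]
 [-0.99400653  0.02658649 -0.1060386 ]
 [ 0.10631834  0.00933494 -0.99428832]] [-0.0295909   0.56751243  1.32469334]
wrist 422.7034869897474 326.1669385822594 237.96192038044035 [[ 0.28797374  0.95763636 -0.00193284]
 [ 0.9057332  -0.27170921  0.32530212]
 [ 0.31099596 -0.0954291  -0.94560816]] [-0.59954376 -0.04389146  0.38197882]
{'clock': 0.15, 'qpos': array([ 1.19259572e+00,  1.31011290e-01,  1.48905497e+00,  4.90067050e-06,
        1.52301342e+00, -8.53669620e-02]), 'dq': array([-0.00103215, -0.00104424, -0.00231311,  0.00019086,  0.00092372,
       -0.00063929]), 'joint_torque': array([ 4.10913854e-04, -5.70061004e+01, -5.01157880e+01, -2.05034557e-04,
        9.53864510e-03, -4.33263733e-05]), 'position': array([0.17300097, 0.57407579, 0.24145711]), 'eef_rot': array([ 0.22871439,  1.55889503, -0.23099275]), 'force': array([-0.50756172, -0.5492914 , -0.78333583]), 'torque': array([ 0.01661582, -0.00896452,  0.017528  ]), 'grip_width': 0.08527858870305603}
```

View pics/top0.png

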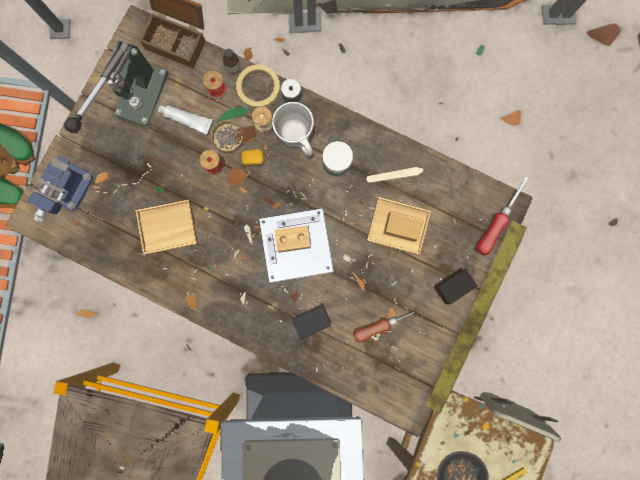

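View pics/side0.png

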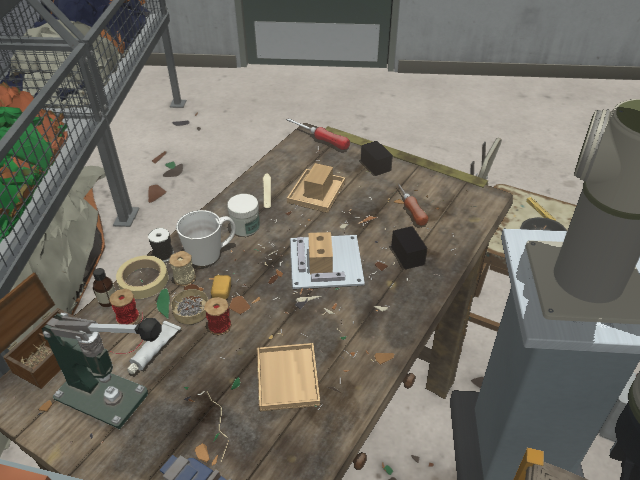

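```bash
cat > h.py <<'E'
from cell import arm,kin,telemetry,vision
import cv2, numpy as np
def ray(c,uv,z):
    uv=np.atleast_2d(uv).astype(float)
    d=np.c_[(uv[:,0]-c["cx"])/c["fx"],(uv[:,1]-c["cy"])/c["fy"],np.ones(len(uv))]
    R=np.array(c["R"]);t=np.array(c["t"]); o=-R.T@t; d=d@R
    s=(z-o[2])/d[:,2]; return o+d*s[:,None]
def proj(c,X):
    p=np.atleast_2d(X)@np.array(c["R"]).T+np.array(c["t"])
    return np.c_[p[:,0]/p[:,2]*c["fx"]+c["cx"],p[:,1]/p[:,2]*c["fy"]+c["cy"]]
def crop(c,u0,v0,w,h,name,k=4,lo=None):
    im=c["pixels"][v0:v0+h,u0:u0+w,::-1]
    im=cv2.resize(np.ascontiguousarray(im),None,fx=k,fy=k,interpolation=cv2.INTER_CUBIC)
    cv2.imwrite(name,im)
E
python3 - <<'E'
from h import *
c=vision.capture("top"); s=vision.capture("side")
crop(c,125,160,320,130,"pics/topc.png",2.5)
crop(c,250,195,90,95,"pics/jig.png",6)
crop(c,355,190,85,70,"pics/full.png",6)
crop(s,280,220,95,80,"pics/sjig.png",6)
crop(s,280,155,75,60,"pics/sfull.png",6)
print(proj(c,telemetry.state()["position"]))
print(ray(c,[[295,245],[167,227],[400,225]],0.0))
print(ray(s,[[288,376],[327,260],[316,187]],0.0))
E
```

```text
[[-22.66462175 442.15473019]]
[[ 0.54862775 -0.02064228  0.        ]
 [ 0.59889596  0.2780805   0.        ]
 [ 0.58892963 -0.2665338   0.        ]]
[[ 0.59632643  0.27672299  0.        ]
 [ 0.54463638 -0.02491552  0.        ]
 [ 0.58786256 -0.27791716  0.        ]]
```

View pics/jig.png

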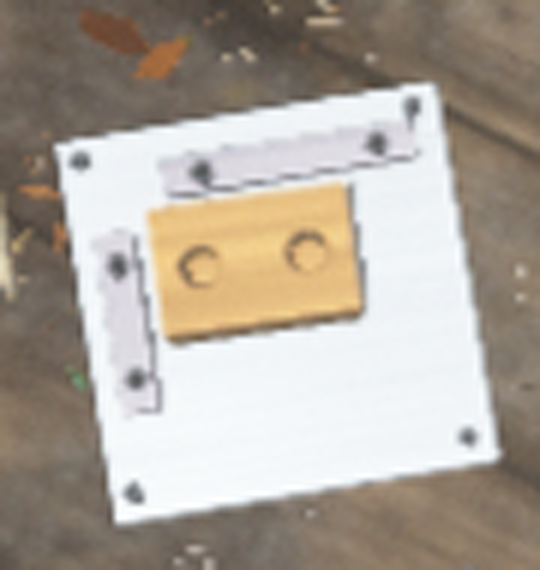

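View pics/full.png

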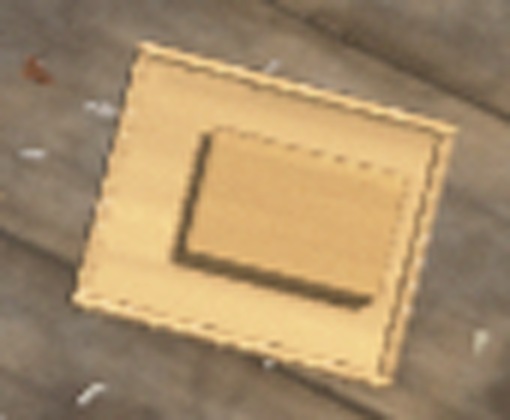

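View pics/wrist0.png

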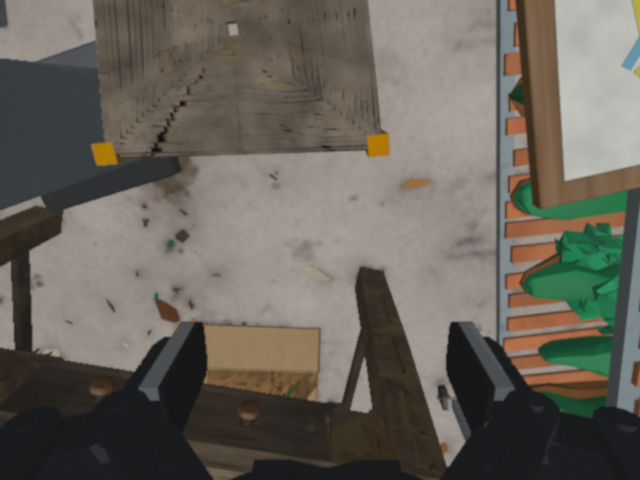

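View pics/sjig.png

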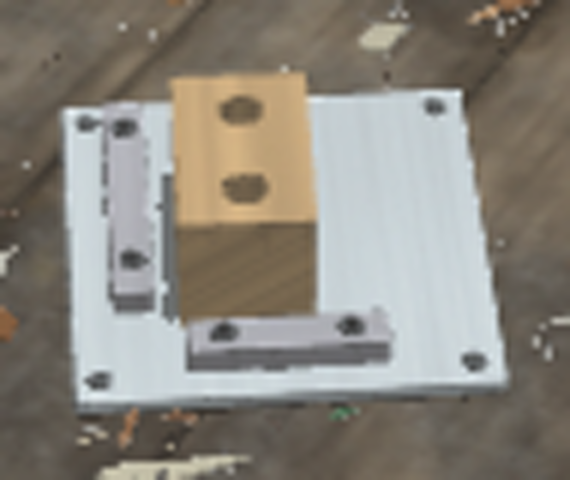

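View pics/sfull.png

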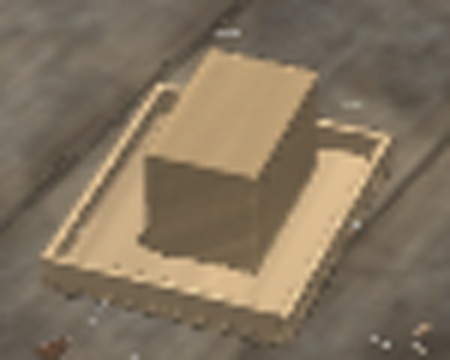

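Run:
```python
from h import *
c=vision.capture("top"); s=vision.capture("side")
def rep(n,P):
    P=P[:,:2]; m=P.mean(0); e=[np.linalg.norm(P[(i+1)%4]-P[i]) for i in range(4)]
    an=[np.arctan2(*(P[(i+1)%4]-P[i])[::-1]) for i in range(4)]
    print(n,m.round(4),np.round(e,4),np.round(an,3))
k=lambda p,o:np.array(p)/6+o-0.5+0.5/6
# order: TL,TR,BR,BL manual
rep("jig T",ray(c,k([(57,147),(436,83),(500,457),(118,524)],(250,195)),.008))
rep("jig S",ray(s,k([(62,108),(462,90),(507,383),(80,405)],(280,220)),.008))
rep("drl T",ray(c,k([(149,210),(350,183),(365,310),(167,336)],(250,195)),.058))
rep("drl S",ray(s,k([(172,76),(305,72),(317,222),(178,223)],(280,220)),.058))
rep("blk T",ray(c,k([(213,130),(408,172),(374,296),(187,250)],(355,190)),.054))
rep("blk S",ray(s,k([(213,48),(318,72),(258,178),(147,157)],(280,155)),.054))
rep("full T",ray(c,k([(142,43),(458,128),(390,385),(75,300)],(355,190)),.016))
rep("full S",ray(s,k([(163,84),(392,134),(290,318),(43,260)],(280,155)),.016))
# masks
im=c["pixels"].astype(int)
hsv=cv2.cvtColor(c["pixels"],cv2.COLOR_RGB2HSV)
m=((hsv[...,1]<40)&(hsv[...,2]>170)).astype(np.uint8); m[:195]=0;m[290:]=0;m[:,:250]=0;m[:,340:]=0
m=cv2.morphologyEx(m,cv2.MORPH_CLOSE,np.ones((5,5)))
ct=max(cv2.findContours(m,0,1)[0],key=cv2.contourArea)
rep("jigM",ray(c,cv2.boxPoints(cv2.minAreaRect(ct)),.008))
m=((hsv[...,1]>80)&(hsv[...,2]>140)&(hsv[...,0]<30)).astype(np.uint8)
for n,(a,b,u,v),z in(("empty",(195,260,130,205),.016),("drilled",(215,260,268,315),.058),("full",(190,260,360,440),.016)):
    q=np.zeros_like(m);q[a:b,u:v]=m[a:b,u:v];q=cv2.morphologyEx(q,cv2.MORPH_CLOSE,np.ones((5,5)));ct=max(cv2.findContours(q,0,1)[0],key=cv2.contourArea)
    rep(n+"M",ray(c,cv2.boxPoints(cv2.minAreaRect(ct)),z))
# wall heights near far fence
```

```text
jig T [ 0.5482 -0.0228] [0.1491 0.1471 0.1487 0.1479] [-1.429 -3.002  1.718  0.142]
jig S [ 0.5467 -0.0178] [0.1495 0.1494 0.1469 0.1501] [-3.008  1.702  0.138 -1.422]
drl T [ 0.5595 -0.0171] [0.0756 0.0479 0.0742 0.0476] [-1.463 -3.051  1.675  0.121]
drl S [ 0.5586 -0.013 ] [0.0473 0.0761 0.0474 0.0745] [-3.03   1.684  0.078 -1.458]
blk T [ 0.5824 -0.2669] [0.0742 0.0485 0.0714 0.0464] [-1.813  2.832  1.3   -0.251]
blk S [ 0.5799 -0.2622] [0.0457 0.0736 0.0457 0.0768] [ 2.839  1.304 -0.232 -1.838]
full T [ 0.5867 -0.2616] [0.1255 0.103  0.1242 0.1033] [-1.865  2.84   1.278 -0.289]
full S [ 0.5845 -0.2566] [0.1013 0.1254 0.1041 0.1253] [ 2.859  1.291 -0.284 -1.873]
jigM [ 0.5483 -0.0228] [0.1515 0.1503 0.1498 0.1502] [-1.439 -3.014  1.702  0.139]
emptyM [0.6006 0.262 ] [0.1611 0.1067 0.1598 0.1066] [-1.398 -2.954  1.743  0.2  ]
drilledM [ 0.5585 -0.0161] [0.0731 0.048  0.0728 0.0479] [-1.455 -3.027  1.687  0.121]
fullM [ 0.5807 -0.2751] [0.1358 0.167  0.135  0.1654] [-0.407 -1.98   2.724  1.167]
```

The only wooden block other than the drilled one is in the right tray, at about (403,224) in the top view. The black ones at (456,287) and (311,322) are decoys. The crop `full.png` shows a plain, undrilled beech block, so that is the blank. The drilled block, with its two holes, is in the jig at (293,238). Next I'll measure the empty tray and check IK.

```bash
cat >> h.py <<'E'
from scipy.spatial.transform import Rotation as Ro
def down(psi,flip=0):
    p=psi+np.pi*flip
    c,s=np.cos(p),np.sin(p)
    return Ro.from_matrix(np.array([[0,c,s],[0,s,-c],[-1,0,0]])).as_rotvec()
E
python3 - <<'E'
from h import *
c=vision.capture("top"); s=vision.capture("side")
crop(c,130,190,80,75,"pics/emp.png",7)
crop(s,245,330,90,90,"pics/semp.png",6)
for p,psi in (((.559,-.015,.038),.12),((.5976,.275,.04),.2),((.581,-.2645,.04),-.267),((.56,-.01,.038),.138)):
    for f in (0,1): 
        q=kin.solve_ik(p,down(psi,f)); print(p,f,None if q is None else np.round(q,2))
E
```

```text
(0.559, -0.015, 0.038) 0 [-0.12  0.22  1.78  0.    1.14 -0.24]
(0.559, -0.015, 0.038) 1 None
(0.5976, 0.275, 0.04) 0 [ 0.35  0.45  1.49 -0.    1.2   0.15]
(0.5976, 0.275, 0.04) 1 None
(0.581, -0.2645, 0.04) 0 [-0.51  0.41  1.55 -0.    1.19 -0.24]
(0.581, -0.2645, 0.04) 1 None
(0.56, -0.01, 0.038) 0 [-0.11  0.22  1.78  0.    1.14 -0.25]
(0.56, -0.01, 0.038) 1 None
```

View pics/emp.png

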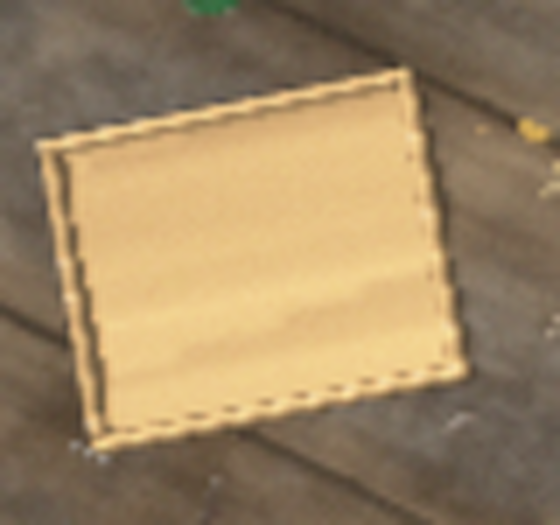

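View pics/semp.png

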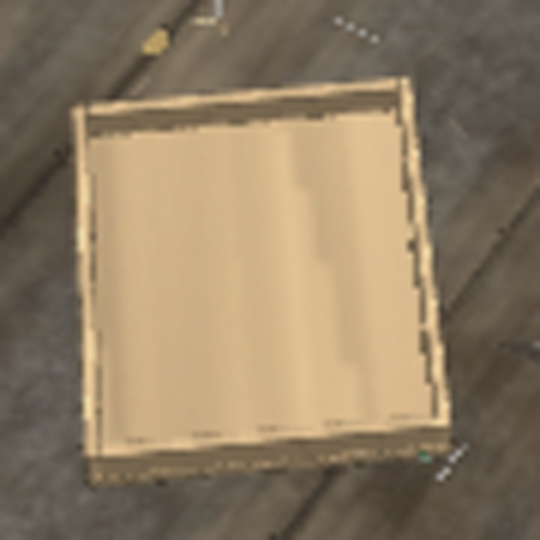

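Run:
```python
from h import *
c=vision.capture("top"); s=vision.capture("side")
def rep(n,P):
    P=P[:,:2]; m=P.mean(0); e=[np.linalg.norm(P[(i+1)%4]-P[i]) for i in range(4)]
    an=[np.arctan2(*(P[(i+1)%4]-P[i])[::-1]) for i in range(4)]
    print(n,m.round(4),np.round(e,4),np.round(an,3))
rep("T",ray(c,np.array([(38,145),(408,70),(468,374),(92,448)])/7+(130,190)-.43,.016))
rep("S",ray(s,np.array([(74,106),(410,80),(450,423),(88,456)])/6+(245,330)-.42,.016))
arm.goto([.559,-.015,.17],down(.115))
w=vision.capture("wrist"); cv2.imwrite("pics/w1.png",w["pixels"][:,:,::-1])
st=telemetry.state(); print(st["clock"],st["position"],st["force"])
```

```text
T [0.5981 0.2777] [0.1251 0.1038 0.126  0.103 ] [-1.395 -2.954  1.74   0.179]
S [0.5967 0.2809] [0.1043 0.1229 0.1037 0.1238] [-2.977  1.744  0.174 -1.392]
3.1083 [ 0.55910777 -0.01415635  0.17011877] [-0.20568563 -0.4650979   0.72472256]
```

View pics/w1.png

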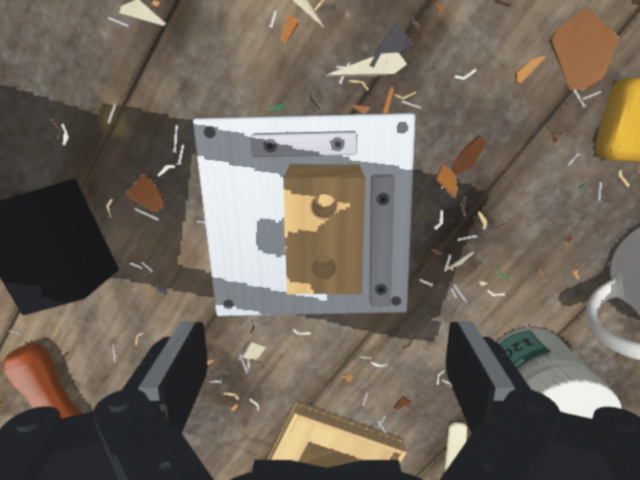

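Run:
```python
from h import *
w=vision.capture("wrist")
def rep(n,P):
    P=P[:,:2]; m=P.mean(0); e=[np.linalg.norm(P[(i+1)%4]-P[i]) for i in range(4)]
    an=[np.arctan2(*(P[(i+1)%4]-P[i])[::-1]) for i in range(4)]
    print(n,m.round(4),np.round(e,4),np.round(an,3))
rep("jig",ray(w,[(194,120),(415,114),(407,311),(217,316)],.008))
rep("dr",ray(w,[(285,177),(364,176),(362,293),(286,296)],.058))
rep("dr",ray(w,[(285,177),(364,176),(362,293),(286,296)],.058))
crop(w,190,110,230,215,"pics/wj.png",3.4)
```

```text
jig [ 0.5479 -0.0215] [0.1487 0.1486 0.1496 0.1492] [ 0.143 -1.428 -2.995  1.708]
dr [ 0.559  -0.0148] [0.0461 0.0756 0.0489 0.0772] [ 0.13  -1.442 -2.981  1.664]
dr [ 0.559  -0.0148] [0.0461 0.0756 0.0489 0.0772] [ 0.13  -1.442 -2.981  1.664]
```

View pics/wj.png

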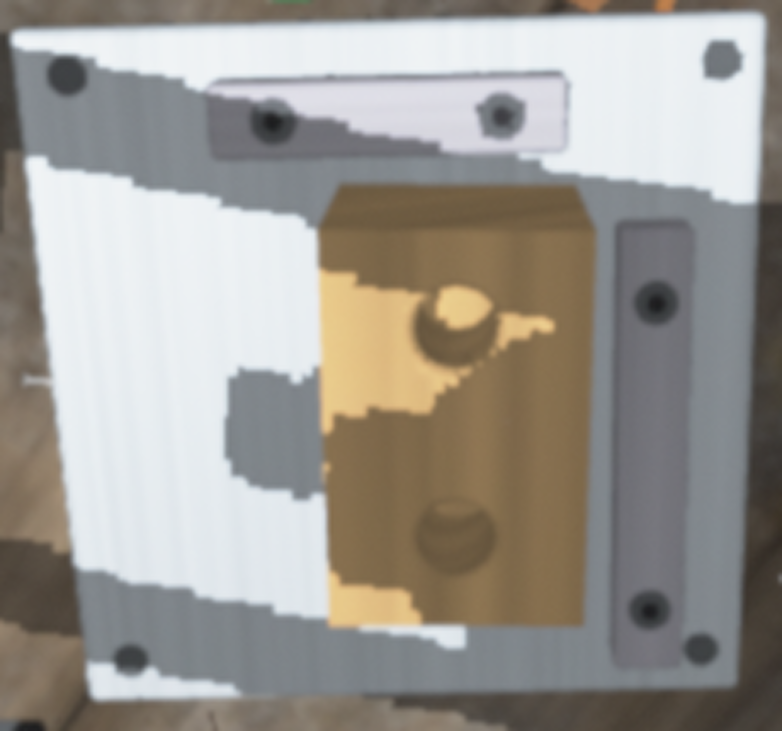

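Run:
```python
from h import *
p=[.559,-.015]
arm.goto([*p,.12],down(.122)); arm.line_to([*p,.040],rate=.1)
S=lambda:telemetry.state()
a=S(); print(a["clock"],a["position"],a["force"])
arm.command_gripper(.04); a=S(); print(a["clock"],a["grip_width"],a["position"],a["force"],a["torque"])
arm.line_to([*p,.14],rate=.12)
a=S(); print(a["clock"],a["grip_width"],a["force"],a["torque"])
t=[.5975,.279]
arm.goto([*t,.14],down(.176)); arm.line_to([*t,.060],rate=.12)
s=vision.capture("side"); crop(s,235,290,110,130,"pics/pl.png",4)
t0=vision.capture("top"); crop(t0,120,180,100,90,"pics/plt.png",5)
a=S(); print(a["clock"],a["grip_width"],a["position"],a["force"],a["torque"])
```

```text
4.425 [ 0.55969624 -0.01508944  0.04082926] [ 0.32998083 -0.4686406   1.17881281]
4.8667 0.04719035285070772 [ 0.55972669 -0.01509495  0.04086007] [ 0.35244889 -0.20488656  5.94890566] [ 0.03385417  0.08033724 -0.00124038]
5.85 0.047080203807474734 [ 0.4181242   0.46220453 -1.59319499] [ 0.0026569   0.0126543  -0.00565776]
7.9083 0.046921135154196866 [0.59855462 0.27934817 0.06156542] [-0.30943185  0.40230393 -1.2480844 ] [ 0.01257755 -0.01656751  0.03578015]
```

View pics/pl.png

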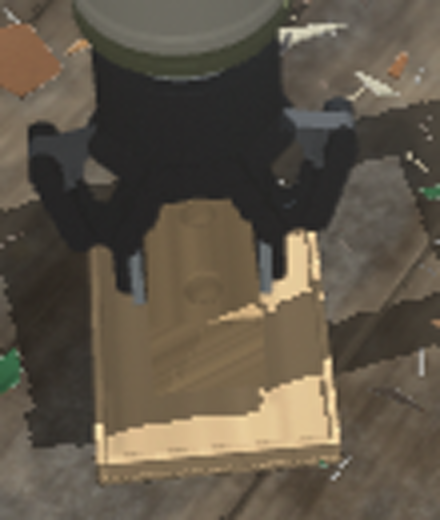

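The drilled block is held, centred over the tray. I'll lower it, let go, and go to hover over the blank.

Run:
```python
from h import *
S=lambda:telemetry.state()
t=[.5975,.279]
arm.line_to([*t,.039],rate=.08)
for z in (.0375,.0365,.0355,.0345):
    a=S(); print(z,a["position"][2],a["force"])
    if a["force"][2]>3: break
    arm.line_to([*t,z],rate=.03)
arm.command_gripper(.07)
a=S(); print(a["clock"],a["grip_width"],a["force"])
arm.line_to([*t,.15],rate=.15)
s=vision.capture("side"); crop(s,235,290,110,130,"pics/pl2.png",4)
arm.goto([.581,-.2645,.17],down(-.267)); arm.sleep(.2)
w=vision.capture("wrist"); cv2.imwrite("pics/w2.png",w["pixels"][:,:,::-1])
t0=vision.capture("top"); crop(t0,120,180,100,90,"pics/plt.png",5)
a=S(); print(a["clock"],a["position"])
```

```text
0.0375 0.037849639320887196 [ 0.28784165 -0.59169115 -0.75029504]
0.0365 0.0371479455745674 [-0.80911476 -0.22524067 -1.2039116 ]
0.0355 0.03690347604493216 [-2.27065359 -1.43485571  4.79924934]
9.1667 0.07003243628044674 [-0.16826625 -0.06578331 -0.48487414]
12.3917 [ 0.58122456 -0.26392692  0.16995683]
```

View pics/plt.png

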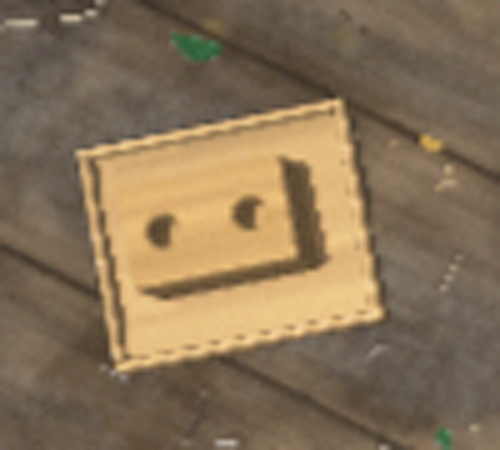

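View pics/w2.png

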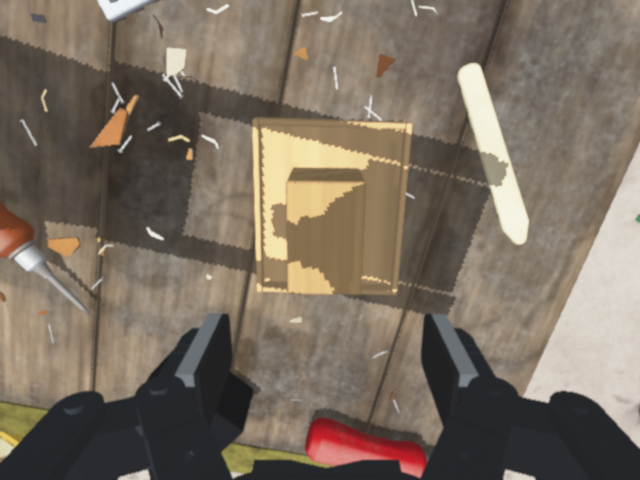

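Run:
```python
from h import *
S=lambda:telemetry.state()
w=vision.capture("wrist")
P=ray(w,[(288,181),(365,181),(363,294),(289,293)],.054)[:,:2]
m=P.mean(0); print(m,[np.linalg.norm(P[(i+1)%4]-P[i]) for i in range(4)],[np.arctan2(*(P[(i+1)%4]-P[i])[::-1]) for i in range(4)])
crop(w,230,100,200,215,"pics/wb.png",2.7)
```

```text
[ 0.58147259 -0.26671306] [np.float64(0.04583991289226418), np.float64(0.07457031274757805), np.float64(0.048294030051779256), np.float64(0.0738632838888298)] [np.float64(-0.26537141901338523), np.float64(-1.8238124705084033), np.float64(2.8613713807659487), np.float64(1.2847436178048)]
```

View pics/wb.png

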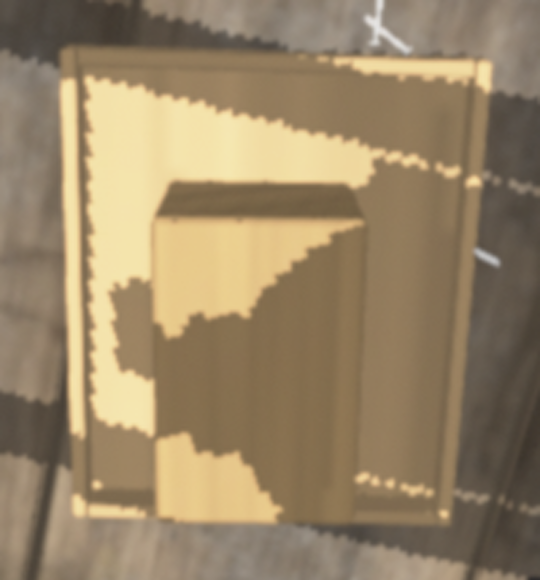

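Only the plain-topped blank is in this tray, so I'll grasp it and bring it over the jig, short of both stops.

```bash
cat >> h.py <<'E'
J=np.array([.548,-.0213]); JY=.141
ex=np.array([np.cos(JY),np.sin(JY)]); ey=np.array([-np.sin(JY),np.cos(JY)])
S=telemetry.state
def jf(a): # jig-frame pos and force
    d=a["position"][:2]-J; f=a["force"]; 
    return np.round([d@ex*1e3,d@ey*1e3,a["position"][2]*1e3,f[:2]@ex,f[:2]@ey,f[2]],2)
E
python3 - <<'E'
from h import *
p=[.581,-.2655]
arm.goto([*p,.12],down(-.268)); arm.line_to([*p,.0355],rate=.1)
a=S(); print(a["clock"],a["position"],a["force"])
arm.command_gripper(.04); a=S(); print(a["clock"],a["grip_width"],a["position"],a["force"],a["torque"])
arm.line_to([*p,.14],rate=.12)
h=J+12*1e-3*ex+3e-3*ey
arm.goto([*h,.14],down(JY)); arm.line_to([*h,.060],rate=.12); arm.sleep(.3)
a=S(); print(a["clock"],a["grip_width"],jf(a),a["torque"])
s=vision.capture("side"); crop(s,270,200,120,110,"pics/pj.png",5)
t0=vision.capture("top"); crop(t0,240,180,110,110,"pics/pjt.png",5)
E
```

```text
13.75 [ 0.58165413 -0.26586817  0.03641001] [0.9499054  0.18365442 0.33671521]
14.075 0.04725959952286257 [ 0.58186032 -0.26597618  0.03682279] [-0.26543838  0.19328282  5.89957516] [0.07600539 0.10903856 0.00504189]
17.2 0.04739704278029477 [12.51  2.91 60.77  0.4   0.14 -1.76] [0.00818828 0.02594239 0.02051148]
```

View pics/pj.png

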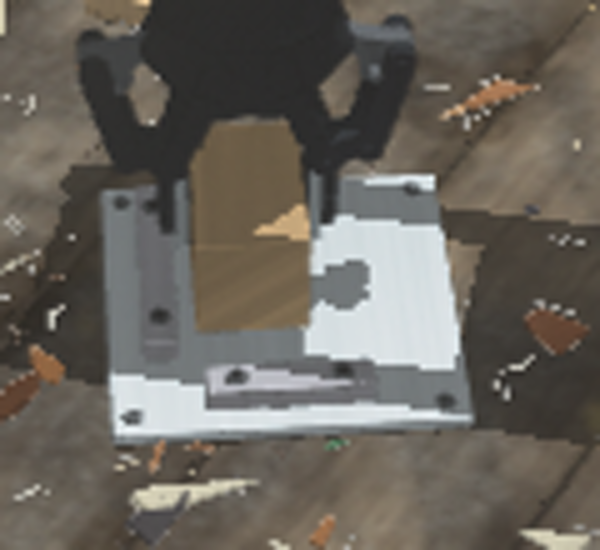

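Run:
```python
from h import *
h=J+12*1e-3*ex+3e-3*ey
arm.line_to([*h,.0435],rate=.08); arm.sleep(.15); print(jf(S()))
for z in (.0425,.0418,.0412,.0406,.040,.0394,.0388):
    arm.line_to([*h,z],rate=.02); arm.sleep(.15); a=S(); print(z,jf(a),a["torque"].round(3))
    if a["force"][2]>0.5: break
print(a["clock"])
```

```text
[11.91  3.02 43.4   0.39 -0.63 -1.17]
0.0425 [12.04  2.99 42.58 -0.48  0.54 -1.94] [-0.04  -0.022  0.008]
0.0418 [12.02  3.02 41.82  0.12  1.25 -1.17] [-0.026 -0.063 -0.037]
0.0412 [12.01  2.99 41.21  1.07  0.31 -1.26] [ 0.015  0.028 -0.01 ]
0.0406 [12.2   2.96 40.83 -0.96 -0.38  0.65] [ 0.065  0.011 -0.005]
19.4083
```

```bash
cat >> h.py <<'E'
def avg(n=5):
    r=[];q=[]
    for _ in range(n): arm.sleep(.05); a=S(); r.append(jf(a)); q.append(a["torque"])
    return np.mean(r,0).round(2),np.mean(q,0).round(3),round(a["clock"],2)
def cmd(x,y,z=.0406,rate=.02): arm.line_to([*(J+x*1e-3*ex+y*1e-3*ey),z],rate=rate)
E
python3 - <<'E'
from h import *
x=12.
while x<28:
    x+=2. if x<16 else 1.; cmd(x,3); r=avg(3); print(x,*r)
    if r[0][3]<-4.5: break
E
```

```text
14.0 [ 1.438e+01  2.920e+00  4.083e+01  3.900e-01 -4.000e-02  2.170e+00] [ 0.025 -0.146 -0.017] 19.81
16.0 [16.14  2.95 40.82 -1.01  0.15  4.61] [-0.028  0.08  -0.028] 20.21
17.0 [16.92  2.93 40.84 -2.41  0.26  5.96] [-0.081  0.282  0.013] 20.61
18.0 [17.88  2.94 40.84 -2.23 -0.11  7.03] [-0.074  0.338  0.001] 21.01
19.0 [18.89  2.94 40.84 -2.54  0.34  6.7 ] [-0.093  0.358  0.005] 21.41
20.0 [19.43  2.94 40.83 -5.36 -0.21  8.37] [-0.116  0.78  -0.098] 21.81
```

Run:
```python
from h import *
cmd(20,3,.0409)
for _ in range(5): print(*avg(5))
```

```text
[19.46  2.95 40.85 -4.18 -0.72  6.7 ] [-0.164  0.584 -0.086] 22.31
[19.45  2.96 40.85 -4.5  -0.24  6.37] [-0.161  0.58  -0.076] 22.56
[19.44  2.96 40.84 -4.18 -0.42  6.68] [-0.134  0.621 -0.083] 22.81
[19.44  2.95 40.85 -4.07 -0.22  6.41] [-0.146  0.592 -0.094] 23.06
[19.46  2.95 40.86 -4.21 -0.19  6.65] [-0.147  0.607 -0.115] 23.31
```

Run:
```python
from h import *
for z in (.0414,.0420):
    cmd(20,3,z); print(z,*avg(5))
    r=avg(5);print(*r)
    if r[0][5]<2: break
```

```text
0.0414 [19.44  3.11 40.88 -2.5  -0.23  0.15] [-0.165  0.424 -0.046] 23.81
[19.47  3.1  40.92 -3.21 -0.85 -1.73] [-0.163  0.572 -0.081] 24.06
```

Run:
```python
from h import *
y=3.
while y<17:
    y+=1.5 if y<9 else .7; cmd(20,y,.0412); r=avg(3); print(round(y,1),*r)
    if r[0][4]<-5: break
```

```text
4.5 [19.47  4.45 40.92 -4.53 -1.42 -1.16] [-0.407  0.841 -0.139] 24.46
6.0 [19.48  6.06 40.9  -5.29 -1.29 -0.62] [-0.345  0.884 -0.134] 24.86
7.5 [19.48  7.59 40.89 -4.86 -0.81 -1.01] [-0.318  0.853 -0.121] 25.26
9.0 [19.5   9.08 40.91 -4.7  -0.92 -1.1 ] [-0.338  0.861 -0.145] 25.66
9.7 [19.48  9.69 40.91 -4.64 -1.76 -1.45] [-0.414  0.872 -0.109] 26.06
10.4 [19.5  10.36 40.92 -5.18 -1.69 -0.63] [-0.443  0.885 -0.149] 26.46
11.1 [19.5  11.07 40.91 -4.74 -1.37 -1.11] [-0.402  0.844 -0.148] 26.86
11.8 [19.49 11.78 40.91 -4.6  -1.45 -0.72] [-0.427  0.847 -0.139] 27.26
12.5 [19.5  12.46 40.91 -4.95 -1.95 -0.73] [-0.398  0.881 -0.153] 27.66
13.2 [19.51 13.18 40.91 -5.31 -1.74 -1.17] [-0.409  0.86  -0.154] 28.06
13.9 [19.5  13.54 40.94 -5.   -3.11 -1.37] [-0.721  0.839 -0.122] 28.46
14.6 [19.49 13.61 40.99 -4.93 -5.23 -1.06] [-1.192  0.821 -0.071] 28.86
```

Run:
```python
from h import *
cmd(20.6,15.6,.0409); print(*avg(4))
cmd(21.0,16.2,.0407); print(*avg(6)); print(*avg(6))
print(Ro.from_rotvec(S()["eef_rot"]).as_matrix().round(4))
s=vision.capture("side"); crop(s,270,200,120,110,"pics/fj.png",5)
t=vision.capture("top"); crop(t,250,195,90,95,"pics/fjt.png",6)
w=vision.capture("wrist"); cv2.imwrite("pics/fw.png",w["pixels"][:,:,::-1])
```

```text
[ 19.56  13.66  40.99 -10.26 -10.1    3.39] [-1.91   1.483 -0.03 ] 29.31
[ 19.59  13.7   40.98 -13.47 -12.49   7.06] [-2.326  1.925 -0.035] 29.86
[ 19.6   13.69  40.99 -13.18 -12.49   6.42] [-2.344  1.958 -0.044] 30.16
[[-0.0025  0.9901  0.1401]
 [-0.0039  0.1401 -0.9901]
 [-1.     -0.003   0.0035]]
```

View pics/fj.png

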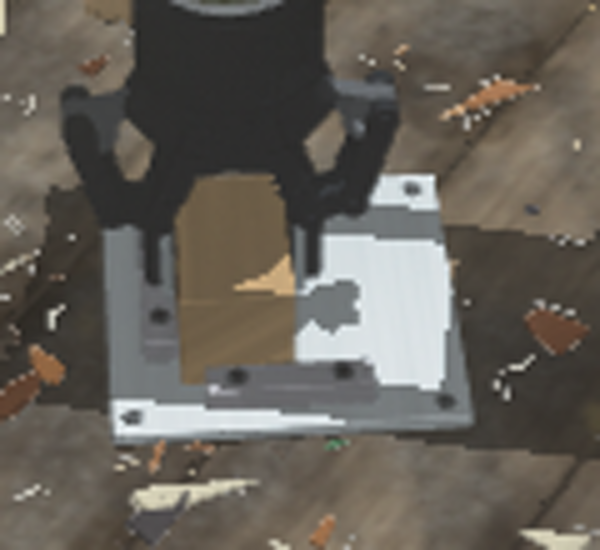

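View pics/fw.png

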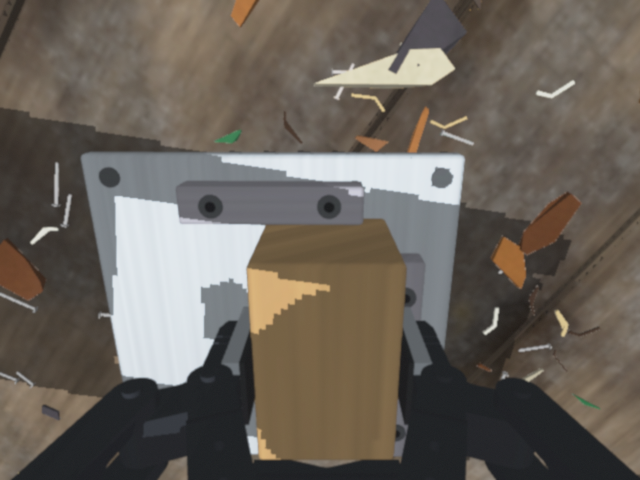

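View pics/fjt.png

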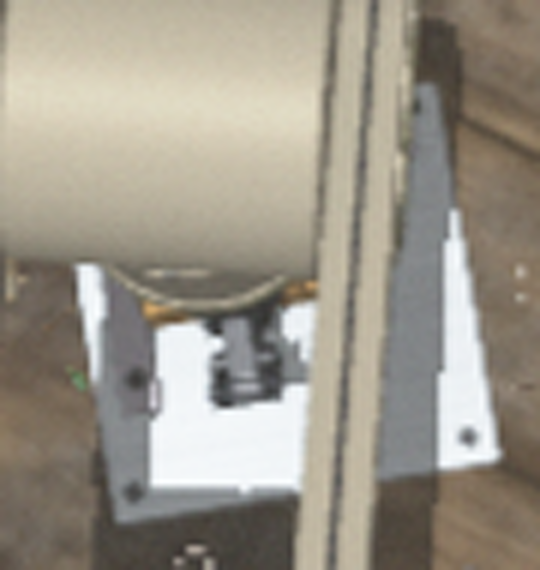

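Run:
```python
from h import *
cmd(20.5,15.3,.0408); print(*avg(6)); print(*avg(6)); print(*avg(20))
w=vision.capture("wrist"); crop(w,230,170,200,170,"pics/fw2.png",4)
# block home corners from stop/fence contact: tcp x=block centre x; y centre from nominal 12.5
for cy in (12.5,):
  for z in (.058,.008):
    print(z,[proj(w,[*(J+(19.6+sx*24)*1e-3*ex+(cy+37.5)*1e-3*ey),z])[0].round(1) for sx in(-1,1)])
    print(' back',z,[proj(w,[*(J+(19.6+sx*24)*1e-3*ex+(cy-20)*1e-3*ey),z])[0].round(1) for sx in(-1,1)])
print(proj(w,[*(J+35e-3*ex+50e-3*ey),.02]),proj(w,[*(J-35e-3*ex+50e-3*ey),.02]))
```

```text
[19.54 13.65 40.98 -9.84 -8.8   4.49] [-1.692  1.514 -0.09 ] 30.86
[19.54 13.65 40.98 -9.74 -8.78  4.4 ] [-1.705  1.507 -0.089] 31.16
[19.55 13.65 40.98 -9.91 -8.46  4.16] [-1.707  1.525 -0.105] 32.16
0.058 [array([241.7, 262.9]), array([403.9, 263.1])]
 back 0.058 [array([252.7, 419. ]), array([393.6, 419.3])]
0.008 [array([265.1, 215.8]), array([382.9, 216. ])]
 back 0.008 [array([271.1, 338.1]), array([377.2, 338.2])]
[[364.18903863 224.71789731]] [[180.51646111 224.51479485]]
```

View pics/fw2.png

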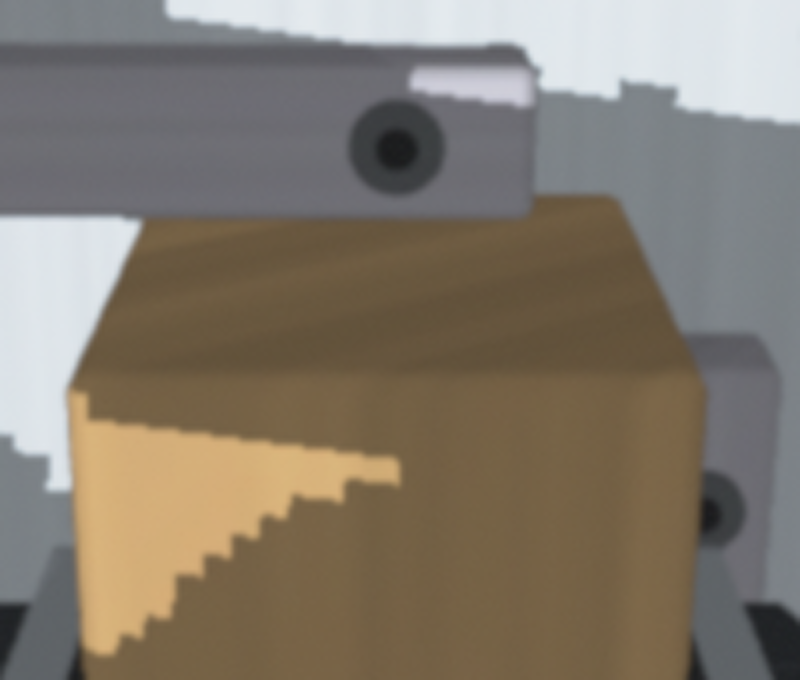

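Run:
```python
from h import *
print(*avg(5)); arm.job_done()
```

```text
[19.55 13.64 40.97 -9.83 -8.47  4.17] [-1.705  1.542 -0.113] 32.46
the job is handed in; nothing more can be done
```

I did both parts and handed the job in at about 32.5 s on the robot's clock, well inside the 72 s limit; no verdict is reported.

**Drilled block:** I lifted it out of the jig, set it down flat near the centre of the left tray, which had been empty, and released it. The top view afterwards showed it inside the walls and lying flat.

**Undrilled block:** I took it from the right tray to the jig, lowered it until it just touched the plate, then slid it against the far fence and the left stop.
- **Pushing:** At hand-in the wrist force was steady over about 1.6 s, at about 9.8 N toward the fence and 8.5 N toward the stop. After allowing for friction, I estimate at least 5 N on each.
- **Bearing down:** The downward force was about 4 N, so friction on the plate was small.
- **Fit:** Both contacts showed as a clear stop in position with rising force. The wrist picture shows the block square with the left stop, flat to within a pixel or two.

**Disagreements:**
- The block stopped about 1.4 mm short of where I expected in the fence direction, which is within the spread between cameras.
- The lower edge of the block's end was about 3 pixels from its predicted position in the wrist view, about 1 mm, which I put down to rounded edges.
- I did not measure the fence gap directly, because the block's top hides it in the wrist view. That contact rests on the force readings and the side view.

I did not check the jar, spool, awl and bone folder in a final picture; the arm's path stayed clear of them.

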